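# Steady the swinging drip hook and hang the dipping basket on it

### The job

The copper-coloured hook on the retort stand is still swinging. Steady it gently with the gripper and let go, so that it hangs still on its own, and only then hang the steel dipping basket on it by the peak of its handle. It must end hanging level and still over the drip tray, let go, with the basket never tipped over on the way and none of the glassware and other loose things on the bench disturbed.

Things in the scene. Friction and masses are not known exactly. Their poses are not given: they have to be found in the camera images.
- stand: Retort stand, fixed. Origin on the bench top straight below the middle of the hook's level arm at rest; x points to the upright post, so the hook opens to -x (roughly to the robot); z up. Base plate x -60 to +160 mm, 160 mm wide, 17 mm thick, on a red mat; white drip tray 110 x 155 mm on it, rim 39 mm above the bench. Post 12 mm thick at x = +135 mm, 455 mm tall.
- stand_rest (a point): Where the middle of the hook's arm is when the hook is at rest: 220 mm straight above the stand's origin, axes as the stand's. The hook hangs from a 10 mm rod 350 mm above the bench, which runs along the stand's x from x = +28 mm to the post.
- hook (a joint): Swing angle of the hook about the rod (stand's x axis), rad: 0 straight down, positive when its lower part is off towards the stand's +y. Swings almost without friction, about 0.75 s to and fro, at the start 0.3 to 0.5 rad to each side (40 to 65 mm at the arm); left alone it goes on for about a minute. Stops at 0.9 rad.
- hook_seat (a point): Middle of the hook's level arm, on its axis; axes as the stand's at rest. Hook of 8 mm round bar, 150 g: shank 130 mm straight down from the rod at stand x = +45 mm, then a level arm to x = -45 mm, 220 mm above the bench at rest, then a tip turned up 22 mm (its round end tops out 26 mm above the arm's axis).
- hook_tip (a point): End of the hook's upturned tip: from hook_seat 49 mm towards the stand's -x and 22 mm higher.
- basket_center (a point): Middle of the perforated steel dipping basket, loose, 175 to 350 g, 75 mm above its underside. Open tray 75 mm (x) by 150 mm (y) by 45 mm high, with a stiff handle in its y-z plane, 154 mm tall in all; z up. Can be carried by one blue shoulder bar of the handle, gripped across its 10 mm width (along x) from above.
- basket_apex (a point): Peak of the basket's handle, on the axis of its 8 mm round bar, 150 mm above the basket's underside. The bar rises as a roof from the shoulders (y = +-30 mm) to the peak (y = 0), which centres itself on a hook; below it the handle is open down to the tray. Hung on the hook it stands about 11 mm above the axis of the hook's arm.
- shoulder_l (a point): Middle of the level blue shoulder bar on the basket's +y side: 55 mm from the middle, 110 mm above the underside. The bar is 10 mm wide (x), 10 mm high, 50 mm long (y 27 to 77 mm), with an end post 10 x 4 mm down to the tray.
- shoulder_r (a point): Middle of the same bar on the basket's -y side.
- basket: The same basket; origin at the centre of its underside.
- beaker: Glass beaker, 68 mm wide, 85 mm tall, standing between the stand and the basket. Origin at the centre of its underside; not to be disturbed.
- amber_bottle: Amber bottle 68 mm wide, 150 mm tall, in the middle towards the back. Origin under its centre; not to be disturbed.
- bulb: Red rubber pipette bulb, 56 mm wide, 85 mm tall, standing to the right. Origin under its centre; not to be disturbed.
- mortar: White mortar bowl 90 mm wide, 55 mm tall, to the left. Origin under its centre; not to be disturbed.
- jar: White jar with a red lid, 70 mm wide, 75 mm tall, to the left. Origin under its centre; not to be disturbed.

How it is judged (in metres and radians):
On the way:
1. the hook, still empty, hangs still (within 0.06 rad of straight down) with nothing touching it (value of joint hook between -0.06 and 0.06 rad and velocity of joint hook between -0.35 and 0.35 rad/s and contact force between stand and anything else below 0.1 N and distance between basket_apex and hook_seat above 0.06 m), for 0.5 s.
At the end, for the whole second after the job is handed in: The peak of the handle sits on the hook's level arm (15 mm to the sides, between tip and shank, 4 to 18 mm above the arm's axis); the basket hangs free of the robot, within 0.15 rad of upright, under 0.08 m/s; the hook within 0.12 rad of straight down, under 0.5 rad/s (x of basket_apex in the frame of hook_seat between -0.045 and 0.04 m and y of basket_apex in the frame of hook_seat between -0.015 and 0.015 m and z of basket_apex in the frame of hook_seat between 0.004 and 0.018 m and angle between basket's own z axis and vertical below 0.15 rad and linear speed of basket below 0.08 m/s and velocity of joint hook between -0.5 and 0.5 rad/s and value of joint hook between -0.12 and 0.12 rad and contact force between basket and stand above 0.5 N and contact force between basket and the arm below 0.1 N and contact force between basket and the fingers below 0.1 N); the robot touches nothing.
It fails at once if a bystander is moved more than 30 mm (distance of any of beaker, amber_bottle, bulb, mortar, jar from where it was at the start of the episode above 0.03 m).
It fails at once if the stand or hook is pushed with more than 20 N by the robot (contact force between stand and the fingers above 20 N or contact force between stand and the arm above 20 N).
It fails at once if the basket is tipped more than 0.8 rad (angle between basket's own z axis and vertical above 0.8 rad).
It also fails if it takes over 72 s, if anything falls off the work surface, if the arm or the gripper's body presses on something with over 40 N, if the wrist force passes 120 N, or if a joint passes its speed limit or range.

### The arm

A 6-joint arm with a two-finger parallel gripper is mounted at the origin on the work surface. World frame = base frame: x ahead of the robot, y to its left, z up, the work surface at z = 0. Lengths are in m, angles in degrees, forces in N, time in s.
With the tool pointing down it reaches from about 0.4 to 0.825 m from the base axis. Payload 7 kg.
Tool frame: the origin (TCP) lies midway between the tips of the shut fingers; the grasp point (between the pads) lies r.pinch_z behind it (r.pinch_z is the distance from the TCP to the grasp point, in m); z points along the fingers, y is the line along which they close (so a half turn about z gives the same grasp; the last joint's range is limited). The gripper opens to 88 mm and grips with 3 to 60 N. Pads are 19 mm wide; open, the fingers measure 130 mm over their backs; the gripper's body (78 mm by 193 mm) begins 47 mm behind the grasp point.
Start: joints at [83.543, 20.546, 0.682, 0, -70.136, -16.507], TCP at [0.263, 0.621, 0.227] pointing down, gripper open.
Joint ranges: [-176.03, 176.03], [-82.01, 121.73], [-58.28, 71.71], [-173.87, 95.51], [-174.79, -0.11], [-173.66, 173.66]. Speed limits (degrees/s): [136.94, 136.94, 172.46, 180, 180, 180].

### API

Orientations are given as [roll, pitch, yaw] about the fixed x, y, z axes, in that order (R = Rz(yaw) Ry(pitch) Rx(roll)).
In Python, from plant import r, optics, job gives the robot as it stands.
- The arm moves only by the shell command python3 -m crank 'ROWS' [FORCE]. ROWS is JSON, a list of rows, each an object with "xyz": the shift along the tool's x, y, z in units of 30 mm (1.0 is 30 mm), a list of three; "delta_rot": the turn, a rotation vector about the tool's x, y, z in degrees, a list of three; "claw": the closure, from 0 (fully open) to 1 (shut). A call has 1 to 20 rows; each row is the pose to reach, as a shift and turn from the pose commanded when the call began, along the tool's axes at that moment; what a row does not reach only later rows make up. A row lasts 1/8 s, in which the tool goes at most 62.5 mm and 10.7 degrees, less where a joint would pass 70% of its speed; a pose out of reach is approached as far as the arm can. A call with a gripper value outside its range is refused whole. The fingers move at their own pace and stop on an object; FORCE is the grip in N (left out, the last holds). Time passes only in rows, so rows that repeat a pose let the fingers close. It gives the time, the measured TCP pose, the force, the opening and the grip force at its end, in the units of the state.
- r.get_state(): the state, without advancing time (a new reading comes with each control period).
- optics.capture(name): name is "scene" or "side" or "wrist"; returns a dict with "img" (480x640x3 uint8, blue, green, red), "fovy" (degrees; the focal length in pixels is half the picture's height over the tangent of half this angle, whatever the lens; pixels are square), "cx", "cy" (the principal point, pixels), "eye" and "rotation" of the camera in the world; the wrist camera has in their place "hand_eye" (4x4, takes a point from camera to tool coordinates, whose origin is the TCP and whose axes are the flange's). Camera axes: x right, y up, looking along -z (the intrinsics and any distortion apply to the point x, -y, -z); pixel columns grow to the right and rows downward; lengths in m; the calibration is good to about 2 mm. A picture is of the moment at which its call begins: read the wrist's pose just before it. There is no depth.
- job.close_job(): hands the job in; it is judged then, once.
The state is a dict: "time_s": time; "joints": joint angles; "qd": joint speeds; "joint_torque": joint torques, N m; "tcp_pos": TCP position; "eef_rot": TCP orientation; "contact_force": force on the tool from outside, world axes, zero at the start; "moment": the same for the moment, N m; "gripper_width": finger opening in m; "gripper_force": force on a finger pad.
Only numpy, scipy, OpenCV 4.12 (cv2) and the standard library are available. Lean on these libraries where they do the work, as an engineer would, in place of code of your own. Each camera call takes 0.05 s, during which the arm holds its last target. There are 200 camera calls.

## Working session

There is one attempt and no reset: what is moved stays moved. The work goes in short steps, Python scripts to look and compute and a shell command to move; the robot and the scene stay as the last step left them, time stands still between calls to the robot, and variables do not carry over. Pictures are saved under pics/ and viewed, at most 10 in all, crops included, and the job is handed in when it is done.

```bash
ls; mkdir -p pics; cat > h.py <<'E'
import numpy as np, cv2
from plant import r, optics, job
from scipy.spatial.transform import Rotation as Ro
E
python3 - <<'E'
from h import *
for n in ("scene","side"):
    c=optics.capture(n); cv2.imwrite(f"pics/{n}0.png",c["img"])
    print(n,{k:(np.round(v,4).tolist() if k!="img" else 0) for k,v in c.items()})
print(r.get_state(), r.pinch_z)
E
```

```text
pics
scene {'img': 0, 'fovy': 52.0054, 'cx': 316.2776, 'cy': 242.2095, 'eye': [1.1117, -0.8376, 1.2573], 'rotation': [43.3346, 0.6864, 31.5417]}
side {'img': 0, 'fovy': 46.2165, 'cx': 309.0959, 'cy': 238.597, 'eye': [0.3655, -0.9216, 1.2599], 'rotation': [42.1058, 0.3995, -15.8176]}
{'time_s': 0.1, 'joints': array([ 8.35425181e+01,  2.05873810e+01,  6.37384398e-01, -1.65728560e-02,
       -7.01365430e+01, -1.65097875e+01]), 'qd': array([ 0.05762338, -0.0995337 ,  0.2034767 ,  0.05404862,  0.09983194,
       -0.10752321]), 'joint_torque': array([-1.60290103e-03, -5.84162915e+01,  2.93750471e+01,  7.01534495e+00,
        1.01625189e-02, -6.09854874e-05]), 'tcp_pos': array([0.26321641, 0.62107117, 0.22570703]), 'eef_rot': array([ 1.79912601e+02, -9.65690484e-03, -2.29729050e+01]), 'contact_force': array([-1.70024033, -0.06775729, -0.40983856]), 'moment': array([ 0.02058222,  0.0184886 , -0.00605721]), 'gripper_force': 0.0, 'gripper_width': 0.08750676079426757} 0.0188
```

View pics/scene0.png

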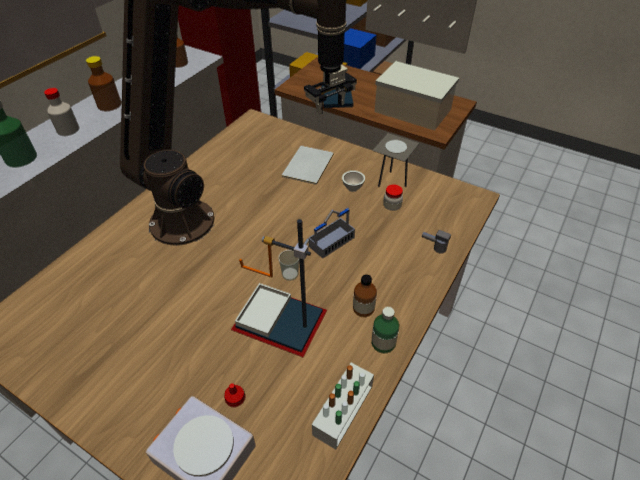

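View pics/side0.png

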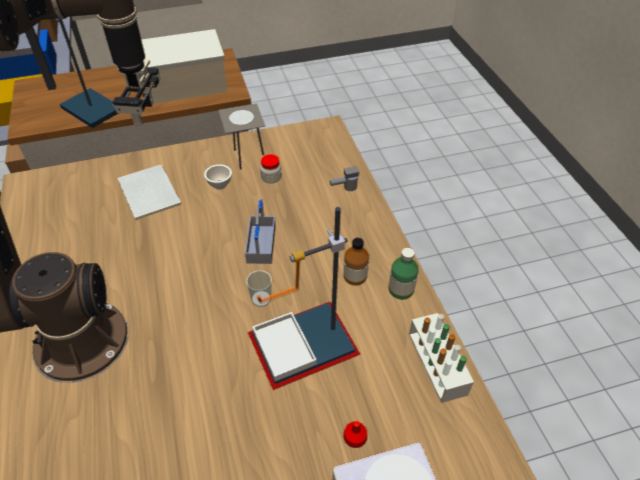

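The pictures show the stand (post top about (300,222) in scene and (337,209) in side), the hook orange and swung towards the robot's left. The basket's blue bars are at about (323,224) and (347,212) in scene, and (256,233) and (261,206) in side. Next I enlarge the stand and basket and triangulate the bars.

```bash
cat >> h.py <<'E'
def ray(c,uv):
    uv=np.atleast_2d(uv).astype(float); f=240/np.tan(np.radians(c["fovy"])/2)
    d=np.c_[(uv[:,0]-c["cx"])/f,-(uv[:,1]-c["cy"])/f,-np.ones(len(uv))]
    return np.array(c["eye"]), d@Ro.from_euler("xyz",c["rotation"],degrees=True).as_matrix().T
def onz(c,uv,z):
    e,d=ray(c,uv); return e+d*((z-e[2])/d[:,2])[:,None]
def tri(c1,p1,c2,p2):
    A=np.zeros((3,3));b=np.zeros(3);L=[]
    for c,p in((c1,p1),(c2,p2)):
        e,d=ray(c,p);d=d[0]/np.linalg.norm(d[0]);P=np.eye(3)-np.outer(d,d);A+=P;b+=P@e;L.append((P,e))
    x=np.linalg.solve(A,b); return x, [np.linalg.norm(P@(x-e)) for P,e in L]
def blobs(c,lo,hi,amin=15):
    m=cv2.inRange(cv2.cvtColor(c["img"],cv2.COLOR_BGR2HSV),lo,hi)
    n,l,s,ce=cv2.connectedComponentsWithStats(m)
    return [(ce[i].round(1).tolist(),s[i].tolist()) for i in range(1,n) if s[i][4]>=amin]
E
python3 - <<'E'
from h import *
import pickle
C={n:optics.capture(n) for n in("scene","side")}
pickle.dump(C,open("c.pkl","wb"))
for n in C: 
    print(n,"blue",[b for b in blobs(C[n],(108,120,60),(128,255,255))]); print("orange",blobs(C[n],(5,190,130),(14,255,255),20))
def crop(n,x,y,w,h,s): return cv2.resize(C[n]["img"][y:y+h,x:x+w],None,fx=s,fy=s,interpolation=cv2.INTER_CUBIC)
a=crop("scene",225,205,133,150,4); b=crop("side",240,190,133,150,4)
# side crop shifted to hold the plate
b=crop("side",242,192,133,200,3); b=cv2.copyMakeBorder(b,0,0,0,1,cv2.BORDER_CONSTANT)
cv2.imwrite("pics/m.png",np.hstack([a[:600,:400*2-400],b[:600]])) if False else cv2.imwrite("pics/m.png",np.hstack([crop("scene",228,205,100,150,4),crop("side",242,192,133,200,3)[:,:399]]))
E
```

```text
scene blue [([356.9, 37.6], [344, 28, 32, 20, 430]), ([343.1, 211.7], [339, 209, 10, 7, 27]), ([319.8, 226.0], [314, 223, 12, 7, 31])]
orange [([264.0, 256.9], [251, 252, 26, 10, 63])]
side blue [([46.5, 52.6], [38, 29, 18, 45, 120]), ([21.2, 60.9], [0, 54, 41, 20, 158]), ([22.9, 65.8], [20, 61, 6, 10, 20]), ([2.0, 71.5], [0, 66, 7, 11, 26]), ([10.5, 74.4], [6, 70, 9, 8, 27]), ([260.2, 204.0], [259, 200, 3, 9, 20]), ([256.3, 232.2], [255, 226, 4, 14, 34])]
orange [([352.2, 257.0], [346, 253, 13, 10, 73])]
```

View pics/m.png

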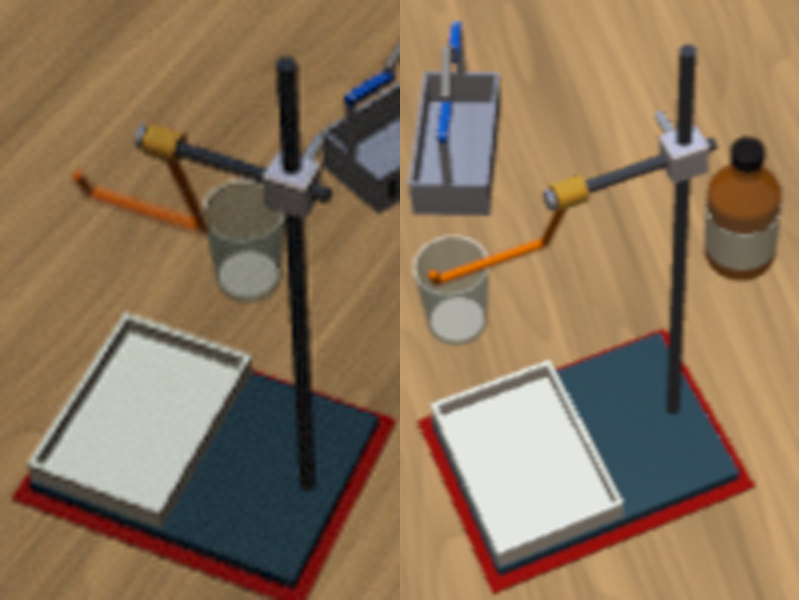

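The crops show the tray rim's corners, the post's foot and top, and the rod's front end clearly. I triangulate them.

```bash
python3 - <<'E'
from h import *
import pickle
C=pickle.load(open("c.pkl","rb"));S,D=C["scene"],C["side"]
s=lambda x,y:(228+x/4,205+y/4); d=lambda x,y:(242+(x-400)/3,192+y/3)
P=dict(ta=((126,315),(550,362)),tb=((250,355),(622,502)),tc=((162,519),(502,556)),td=((32,463),(433,406)),top=((287,60),(688,47)),foot=((308,486),(673,410)),rod=((139,135),(548,197)))
R={}
for k,(a,b) in P.items():
    x,e=tri(S,s(*a),D,d(*b)); R[k]=x; print(k,x.round(4),np.round(e,4))
for n,a,b in(("bl1",(343.1,211.7),(260.2,204.0)),("bl2",(319.8,226.0),(256.3,232.2))):
    x,e=tri(S,a,D,b); print(n,x.round(4),np.round(e,4), onz(S,a,.112).round(4),onz(D,b,.112).round(4))
t=[np.vstack([onz(S,s(*P[k][0]),.039),onz(D,d(*P[k][1]),.039)]).mean(0) for k in("ta","tb","tc","td")]
print(np.round(t,4), [np.linalg.norm(t[i]-t[i-1]).round(4) for i in range(4)])
f=(onz(S,s(*P["foot"][0]),.017)+onz(D,d(*P["foot"][1]),.017))[0]/2; print("foot",f.round(4))
print("top",onz(S,s(*P["top"][0]),.455),onz(D,d(*P["top"][1]),.455))
print("rod",onz(S,s(*P["rod"][0]),.35),onz(D,d(*P["rod"][1]),.35))
u=(t[1]-t[0]); v=(t[2]-t[3]);print("yaws",[np.degrees(np.arctan2(w[1],w[0])).round(2) for w in(u,v,t[0]-t[3],t[1]-t[2])])
E
```

```text
ta [ 0.5218 -0.2005  0.1908] [0.0012 0.0012]
tb [ 0.5703 -0.1912  0.0739] [0.0651 0.0651]
tc [ 0.4766 -0.1483 -0.1771] [0.0017 0.0017]
td [ 0.4486 -0.2128  0.0796] [0.0634 0.0634]
top [ 0.6373 -0.1568  0.4562] [0.0004 0.0004]
foot [ 0.6376 -0.1581  0.014 ] [0.0003 0.0003]
rod [ 0.5321 -0.1744  0.3529] [0.0011 0.0011]
bl1 [0.54   0.2422 0.1167] [0.0016 0.0016] [[0.5383 0.2444 0.112 ]] [[0.5407 0.2493 0.112 ]]
bl2 [0.5061 0.1444 0.1113] [0.0008 0.0008] [[0.5062 0.1449 0.112 ]] [[0.5061 0.1427 0.112 ]]
[[ 0.4912 -0.1039  0.039 ]
 [ 0.5549 -0.1699  0.039 ]
 [ 0.5159 -0.2584  0.039 ]
 [ 0.4488 -0.1866  0.039 ]] [np.float64(0.0929), np.float64(0.0918), np.float64(0.0967), np.float64(0.0983)]
foot [ 0.6379 -0.1599  0.017 ]
top [[ 0.63682531 -0.15641775  0.455     ]] [[ 0.6377631  -0.15514091  0.455     ]]
rod [[ 0.53076127 -0.17364642  0.35      ]] [[ 0.53261918 -0.1705384   0.35      ]]
yaws [np.float64(-45.99), np.float64(-46.89), np.float64(62.87), np.float64(66.2)]
```

```bash
python3 - <<'E'
from h import *
import pickle
C=pickle.load(open("c.pkl","rb"));S,D=C["scene"],C["side"]
s=lambda x,y:(228+x/4,205+y/4); d=lambda x,y:(242+(x-400)/3,192+y/3)
P=[((250,355),(550,362)),((162,519),(622,502)),((32,463),(502,556)),((126,315),(433,406))]
t=[]
for a,b in P:
    x,e=tri(S,s(*a),D,d(*b)); t.append(x); print(x.round(4),np.round(e,4))
t=np.array(t);yx=lambda w:np.degrees(np.arctan2(w[1],w[0])).round(2)
print("yaws",yx(t[0]-t[3]),yx(t[1]-t[2]),yx(t[0]-t[1])-90,yx(t[3]-t[2])-90,"rod",yx(np.array([.6375-.532,-.158+.1735])), "centre",t.mean(0))
for y in (8.6,10,11):
    c,q=np.cos(np.radians(y)),np.sin(np.radians(y)); o=np.array([.6375-.135*c,-.158-.135*q]); X=np.array([c,q]);Y=np.array([-q,c])
    w=t[:,:2]-o; print(y,o.round(4),"tray in stand",(w@X).round(3),(w@Y).round(3))
st=r.get_state();print(optics.capture("wrist")["hand_eye"])
c=optics.capture("scene"); cv2.imwrite("pics/g.png",cv2.resize(c["img"][50:125,280:380],None,fx=6,fy=6,interpolation=cv2.INTER_CUBIC))
E
```

```text
[ 0.5441 -0.0945  0.0379] [0.001 0.001]
[ 0.5672 -0.2437  0.03  ] [0.0023 0.0023]
[ 0.4601 -0.2618  0.0357] [0.0024 0.0024]
[ 0.4366 -0.1098  0.0356] [0.0004 0.0004]
yaws 8.15 9.61 8.790000000000006 8.790000000000006 rod 8.36 centre [ 0.50200611 -0.17743723  0.03480773]
8.6 [ 0.504  -0.1782] tray in stand [ 0.052  0.053 -0.056 -0.056] [ 0.077 -0.074 -0.076  0.078]
10 [ 0.5046 -0.1814] tray in stand [ 0.054  0.051 -0.058 -0.054] [ 0.079 -0.072 -0.071  0.082]
11 [ 0.505  -0.1838] tray in stand [ 0.055  0.05  -0.059 -0.053] [ 0.08  -0.071 -0.068  0.086]
[[ 5.32309619e-04  9.56891780e-01  2.90444210e-01  7.84125832e-02]
 [ 9.99999512e-01 -7.51206726e-04  6.42168703e-04 -3.04776178e-04]
 [ 8.32669597e-04  2.90443726e-01 -9.56891712e-01 -1.57308724e-01]
 [ 0.00000000e+00  0.00000000e+00  0.00000000e+00  1.00000000e+00]]
```

View pics/g.png

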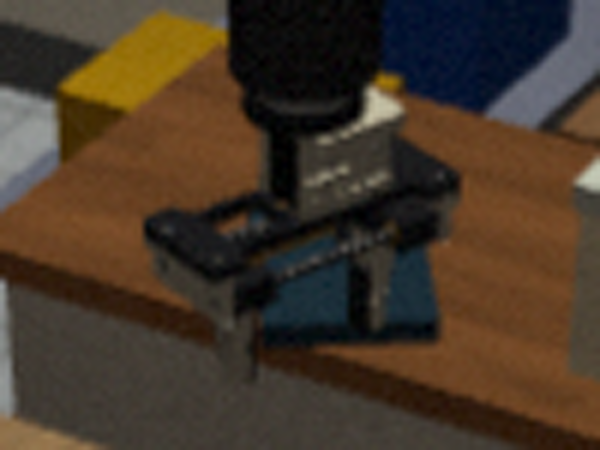

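The gripper body is long (193 mm) along the closing axis, and the wrist camera sits on the tool's +x side. The plan is a closed-finger wall from the stand's +y side, eased in towards centre. First I move to staging.

```bash
python3 -m crank '[{"xyz":[0.7,0.9,0],"delta_rot":[0,0,8],"claw":1},{"xyz":[1.6,2,0],"delta_rot":[0,0,18],"claw":1},{"xyz":[2.6,3.2,0],"delta_rot":[0,0,28],"claw":1},{"xyz":[3.6,4.4,0],"delta_rot":[0,0,38],"claw":1},{"xyz":[4.6,5.6,0],"delta_rot":[0,0,48],"claw":1},{"xyz":[5.6,6.9,0],"delta_rot":[0,0,58],"claw":1},{"xyz":[6.6,8.1,0],"delta_rot":[0,0,68],"claw":1},{"xyz":[7.6,9.4,0],"delta_rot":[0,0,78],"claw":1},{"xyz":[8.6,10.6,0],"delta_rot":[0,0,88],"claw":1},{"xyz":[9.6,11.9,0],"delta_rot":[0,0,98],"claw":1},{"xyz":[10.6,13.1,0],"delta_rot":[0,0,108],"claw":1},{"xyz":[11.6,14.3,0],"delta_rot":[0,0,118],"claw":1},{"xyz":[12.6,15.5,0],"delta_rot":[0,0,128],"claw":1},{"xyz":[13.5,16.7,0.2],"delta_rot":[0,0,138],"claw":1},{"xyz":[14.1,17.4,0.5],"delta_rot":[0,0,145],"claw":1},{"xyz":[14.3,17.7,0.7],"delta_rot":[0,0,148.4],"claw":1},{"xyz":[14.3,17.7,0.7],"delta_rot":[0,0,148.4],"claw":1}]' 20
cat >> h.py <<'E'
YAW=np.radians(8.6); O=np.array([.504,-.178]); X=np.array([np.cos(YAW),np.sin(YAW)]); Y=np.array([-X[1],X[0]])
def instand(p): w=np.array(p)[:2]-O; return np.round([w@X*1000,w@Y*1000,p[2]*1000],1)
def proj(c,p):
    f=240/np.tan(np.radians(c["fovy"])/2)
    q=(np.array(p)-c["eye"])@Ro.from_euler("xyz",c["rotation"],degrees=True).as_matrix()
    return np.array([c["cx"]+f*q[0]/-q[2],c["cy"]-f*q[1]/-q[2]]).round(1)
E
python3 - <<'E'
from h import *
s=r.get_state(); print(s["joints"].round(1),instand(s["tcp_pos"]),s["eef_rot"],s["gripper_width"])
c=optics.capture("side"); cv2.imwrite("pics/w.png",cv2.resize(c["img"][150:400,200:450],None,fx=2.4,fy=2.4))
E
```

```text
time_s: 2.42
tcp_pos: [0.4508, -0.0352, 0.2051]
eef_rot: [-180.0, -0.1, -171.4]
contact_force: [-0.2, 0.2, 0.5]
gripper_width: 0.0005
gripper_force: 0.0
[  20.6    0.   -27.9   -0.   -62.1 -102. ] [-31.2 149.2 205.1] [-1.79996305e+02 -5.95909313e-02 -1.71387257e+02] 0.0005429574000062474
```

View pics/w.png

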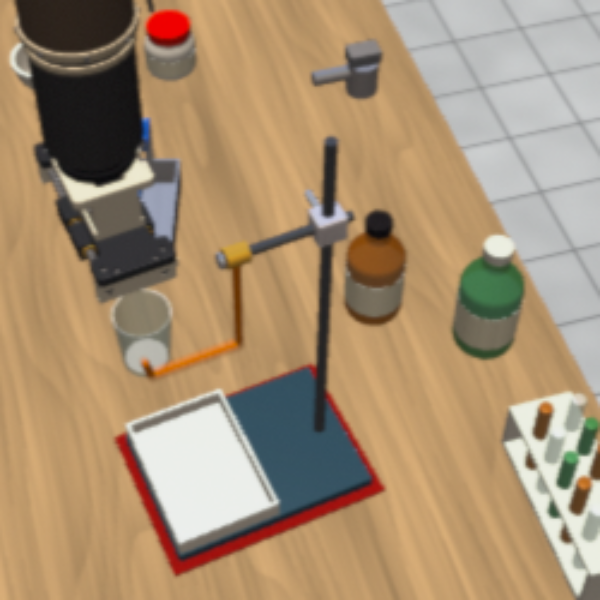

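Hook passing near centre, gripper staged on the +y side. I now ease the wall in.

```bash
python3 -m crank '[{"xyz":[0,-0.8,0],"delta_rot":[0,0,0],"claw":1},{"xyz":[0,-1.6,0],"delta_rot":[0,0,0],"claw":1},{"xyz":[0,-1.8,0],"delta_rot":[0,0,0],"claw":1},{"xyz":[0,-1.9,0],"delta_rot":[0,0,0],"claw":1},{"xyz":[0,-2,0],"delta_rot":[0,0,0],"claw":1},{"xyz":[0,-2.1,0],"delta_rot":[0,0,0],"claw":1},{"xyz":[0,-2.2,0],"delta_rot":[0,0,0],"claw":1},{"xyz":[0,-2.3,0],"delta_rot":[0,0,0],"claw":1},{"xyz":[0,-2.4,0],"delta_rot":[0,0,0],"claw":1},{"xyz":[0,-2.5,0],"delta_rot":[0,0,0],"claw":1},{"xyz":[0,-2.6,0],"delta_rot":[0,0,0],"claw":1},{"xyz":[0,-2.7,0],"delta_rot":[0,0,0],"claw":1},{"xyz":[0,-2.8,0],"delta_rot":[0,0,0],"claw":1},{"xyz":[0,-2.9,0],"delta_rot":[0,0,0],"claw":1},{"xyz":[0,-3,0],"delta_rot":[0,0,0],"claw":1},{"xyz":[0,-3.1,0],"delta_rot":[0,0,0],"claw":1},{"xyz":[0,-3.2,0],"delta_rot":[0,0,0],"claw":1},{"xyz":[0,-3.3,0],"delta_rot":[0,0,0],"claw":1},{"xyz":[0,-3.4,0],"delta_rot":[0,0,0],"claw":1},{"xyz":[0,-3.5,0],"delta_rot":[0,0,0],"claw":1}]'
python3 -m crank '[{"xyz":[0,-0.1,0],"delta_rot":[0,0,0],"claw":1},{"xyz":[0,-0.2,0],"delta_rot":[0,0,0],"claw":1},{"xyz":[0,-0.3,0],"delta_rot":[0,0,0],"claw":1},{"xyz":[0,-0.4,0],"delta_rot":[0,0,0],"claw":1},{"xyz":[0,-0.5,0],"delta_rot":[0,0,0],"claw":1},{"xyz":[0,-0.6,0],"delta_rot":[0,0,0],"claw":1},{"xyz":[0,-0.6,0],"delta_rot":[0,0,0],"claw":1},{"xyz":[0,-0.6,0],"delta_rot":[0,0,0],"claw":1},{"xyz":[0,-0.6,0],"delta_rot":[0,0,0],"claw":1},{"xyz":[0,-0.6,0],"delta_rot":[0,0,0],"claw":1}]'
cat >> h.py <<'E'
def orange(c):
    h=cv2.cvtColor(c["img"],cv2.COLOR_BGR2HSV); m=cv2.inRange(h,(4,170,60),(14,255,255))
    m[:230]=0; m[330:]=0; m[:,:228]=0; m[:,340:]=0; return m
E
python3 - <<'E'
from h import *
print(instand(r.get_state()["tcp_pos"]))
for i in range(3):
    c=optics.capture("side"); m=orange(c); y,x=np.nonzero(m); print(len(x),x.min(),y[x==x.min()].mean(),x.max(),x.mean().round(1),y.mean().round(1))
W=lambda a,b,z:[*(O+X*a/1000+Y*b/1000),z]
print("rest arm -45,+45,tip",proj(c,W(-45,0,.22)),proj(c,W(45,0,.22)),proj(c,W(-49,0,.246)))
cv2.imwrite("pics/w2.png",cv2.resize(c["img"][200:350,200:400],None,fx=4,fy=4))
E
```

```text
time_s: 4.97
tcp_pos: [0.467, -0.1388, 0.2056]
eef_rot: [-180.0, 0.0, -171.4]
contact_force: [-1.4, -0.7, -0.5]
gripper_width: 0.0002
gripper_force: 0.0
time_s: 6.22
tcp_pos: [0.4697, -0.1564, 0.2056]
eef_rot: [-180.0, 0.0, -171.4]
contact_force: [1.1, 0.6, -0.5]
gripper_width: 0.0005
gripper_force: 0.0
[-30.7  26.5 205.6]
61 295 295.5 339 302.9 285.7
61 295 294.5 339 301.9 282.8
62 295 294.0 339 301.9 282.3
rest arm -45,+45,tip [263.2 306.5] [299.8 293. ] [260.7 300.3]
```

View pics/w2.png

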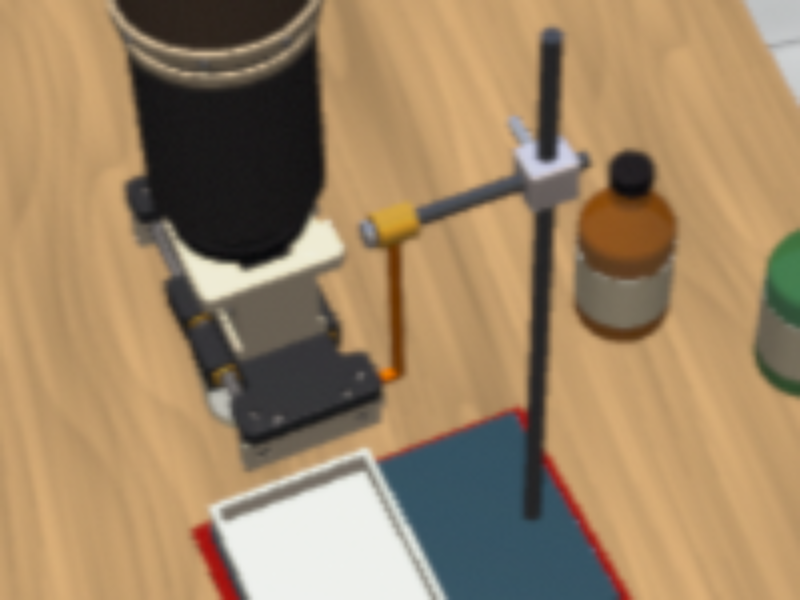

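The hook's shank bottom is at crop (400,376), i.e. pixel (300,294), against (299.8,293) predicted at rest. The wall works; I dwell briefly, retreat, and check the motion.

```bash
python3 -m crank '[{"xyz":[0,0,0],"delta_rot":[0,0,0],"claw":1},{"xyz":[0,0,0],"delta_rot":[0,0,0],"claw":1},{"xyz":[0,0,0],"delta_rot":[0,0,0],"claw":1},{"xyz":[0,0,0],"delta_rot":[0,0,0],"claw":1},{"xyz":[0,0.1,0],"delta_rot":[0,0,0],"claw":1},{"xyz":[0,0.3,0],"delta_rot":[0,0,0],"claw":1},{"xyz":[0,1,0],"delta_rot":[0,0,0],"claw":1},{"xyz":[0,2,0],"delta_rot":[0,0,0],"claw":1},{"xyz":[0,3.5,0],"delta_rot":[0,0,0],"claw":1},{"xyz":[0,3.5,0],"delta_rot":[0,0,0],"claw":1}]'
python3 - <<'E'
from h import *
W=lambda a,b,z:[*(O+X*a/1000+Y*b/1000),z]
for i in range(16):
    c=optics.capture("side"); m=orange(c); y,x=np.nonzero(m); k=(x<285)&(x>255); print(r.get_state()["time_s"].__round__(2),k.sum(),x[k].mean().round(1) if k.any() else 0,y[k].mean().round(2) if k.any() else 0)
print(proj(c,W(-20,0,.22)),proj(c,W(-20,8,.22)),x.min())
E
```

```text
time_s: 7.62
tcp_pos: [0.4536, -0.0503, 0.2058]
eef_rot: [180.0, 0.0, -171.2]
contact_force: [-0.9, -0.2, 0.1]
gripper_width: 0.0002
gripper_force: 0.0
7.67 31 267.6 302.68
7.72 29 269.4 301.45
7.78 29 268.6 301.41
7.83 30 268.7 301.53
7.88 32 269.1 301.59
7.92 33 266.3 302.64
7.97 30 268.0 303.43
8.03 33 268.5 304.33
8.07 31 268.5 304.55
8.12 29 268.2 305.17
8.18 33 267.7 305.18
8.22 30 268.2 304.6
8.28 26 268.3 304.27
8.32 28 268.6 303.25
8.38 35 267.4 302.43
8.43 28 269.2 301.68
[273.5 302.7] [272.2 300.1] 260
```

Residual swing is about ±5 mm, which is borderline. I repeat it with a slower approach and a slow release.

```bash
python3 -m crank '[{"xyz":[0,-1.5,0],"delta_rot":[0,0,0],"claw":1},{"xyz":[0,-2.8,0],"delta_rot":[0,0,0],"claw":1},{"xyz":[0,-3.2,0],"delta_rot":[0,0,0],"claw":1},{"xyz":[0,-3.3,0],"delta_rot":[0,0,0],"claw":1},{"xyz":[0,-3.35,0],"delta_rot":[0,0,0],"claw":1},{"xyz":[0,-3.4,0],"delta_rot":[0,0,0],"claw":1},{"xyz":[0,-3.45,0],"delta_rot":[0,0,0],"claw":1},{"xyz":[0,-3.5,0],"delta_rot":[0,0,0],"claw":1},{"xyz":[0,-3.55,0],"delta_rot":[0,0,0],"claw":1},{"xyz":[0,-3.6,0],"delta_rot":[0,0,0],"claw":1},{"xyz":[0,-3.6,0],"delta_rot":[0,0,0],"claw":1},{"xyz":[0,-3.6,0],"delta_rot":[0,0,0],"claw":1},{"xyz":[0,-3.6,0],"delta_rot":[0,0,0],"claw":1},{"xyz":[0,-3.6,0],"delta_rot":[0,0,0],"claw":1},{"xyz":[0,-3.6,0],"delta_rot":[0,0,0],"claw":1},{"xyz":[0,-3.6,0],"delta_rot":[0,0,0],"claw":1}]'
python3 -m crank '[{"xyz":[0,0.03,0],"delta_rot":[0,0,0],"claw":1},{"xyz":[0,0.06,0],"delta_rot":[0,0,0],"claw":1},{"xyz":[0,0.09,0],"delta_rot":[0,0,0],"claw":1},{"xyz":[0,0.12,0],"delta_rot":[0,0,0],"claw":1},{"xyz":[0,0.16,0],"delta_rot":[0,0,0],"claw":1},{"xyz":[0,0.2,0],"delta_rot":[0,0,0],"claw":1},{"xyz":[0,0.25,0],"delta_rot":[0,0,0],"claw":1},{"xyz":[0,0.3,0],"delta_rot":[0,0,0],"claw":1},{"xyz":[0,0.4,0],"delta_rot":[0,0,0],"claw":1},{"xyz":[0,0.7,0],"delta_rot":[0,0,0],"claw":1},{"xyz":[0,1.5,0],"delta_rot":[0,0,0],"claw":1},{"xyz":[0,2.5,0],"delta_rot":[0,0,0],"claw":1},{"xyz":[0,3.5,0],"delta_rot":[0,0,0],"claw":1}]'
python3 - <<'E'
from h import *
print(instand(r.get_state()["tcp_pos"]))
for i in range(16):
    c=optics.capture("side"); m=orange(c); y,x=np.nonzero(m); k=(x<285)&(x>255); print(r.get_state()["time_s"].__round__(2),k.sum(),y[k].mean().round(2) if k.any() else 0)
E
```

```text
time_s: 10.42
tcp_pos: [0.4701, -0.1594, 0.2056]
eef_rot: [180.0, 0.0, -171.4]
contact_force: [0.1, -0.3, 0.5]
gripper_width: 0.0007
gripper_force: 0.0
time_s: 12.05
tcp_pos: [0.454, -0.0544, 0.2056]
eef_rot: [180.0, 0.0, -171.4]
contact_force: [-0.3, 1.3, 0.1]
gripper_width: 0.0005
gripper_force: 0.0
[-31.  129.7 205.6]
12.1 35 302.6
12.15 34 302.21
12.2 34 302.15
12.25 34 302.32
12.3 30 302.9
12.35 34 303.24
12.4 27 304.11
12.45 38 304.53
12.5 36 304.14
12.55 34 304.18
12.6 31 304.03
12.65 27 303.3
12.7 30 303.4
12.75 32 302.81
12.8 34 302.32
12.85 34 302.29
```

The hook now swings only about ±3 mm (0.025 rad), so it passes. I move to hover over the basket's -y shoulder with the gripper open.

```bash
python3 -m crank '[{"xyz":[-0.2,0.8,-0.2],"delta_rot":[0,0,-6],"claw":0.5},{"xyz":[-0.6,1.8,-0.3],"delta_rot":[0,0,-15],"claw":0.3},{"xyz":[-1,2.8,-0.3],"delta_rot":[0,0,-25],"claw":0.1},{"xyz":[-1.4,3.8,-0.3],"delta_rot":[0,0,-35],"claw":0},{"xyz":[-1.9,4.8,-0.3],"delta_rot":[0,0,-45],"claw":0},{"xyz":[-2.3,5.6,-0.3],"delta_rot":[0,0,-54],"claw":0},{"xyz":[-2.6,6.1,-0.3],"delta_rot":[0,0,-60],"claw":0},{"xyz":[-2.7,6.3,-0.3],"delta_rot":[0,0,-62.7],"claw":0},{"xyz":[-2.7,6.3,-0.3],"delta_rot":[0,0,-62.7],"claw":0},{"xyz":[-2.7,6.3,-0.3],"delta_rot":[0,0,-62.7],"claw":0}]'
cat >> h.py <<'E'
def wcam(c,s):
    T=np.eye(4);T[:3,:3]=Ro.from_euler("xyz",s["eef_rot"],degrees=True).as_matrix();T[:3,3]=s["tcp_pos"]
    M=T@np.array(c["hand_eye"]); return {**c,"eye":M[:3,3],"rotation":Ro.from_matrix(M[:3,:3]).as_euler("xyz",degrees=True)}
E
python3 - <<'E'
from h import *
s=r.get_state(); c=wcam(optics.capture("wrist"),s); print(s["joints"].round(1),s["tcp_pos"],s["eef_rot"])
cv2.imwrite("pics/wr.png",c["img"])
m=cv2.inRange(cv2.cvtColor(c["img"],cv2.COLOR_BGR2HSV),(105,120,40),(128,255,255))
cs=[k for k in cv2.findContours(m,0,1)[0] if cv2.contourArea(k)>100]
for k in cs:
    rc=cv2.minAreaRect(k);b=cv2.boxPoints(rc); print(cv2.contourArea(k),rc, onz(c,b,.115).round(4).tolist(), onz(c,[rc[0]],.115).round(4))
A=[optics.capture(n) for i in range(8) for n in("side","scene")]
ys=[]
for a in A[::2]:
    y,x=np.nonzero(orange(a)); k=(x>255)&(x<298); p=onz(a,np.c_[x[k],y[k]],.22); ys.append(((p[:,:2]-O)@Y).mean())
print("side arm y",np.round(np.array(ys)*1000,1))
ys=[]
for a in A[1::2]:
    h=cv2.cvtColor(a["img"],cv2.COLOR_BGR2HSV); m=cv2.inRange(h,(4,170,60),(14,255,255)); y,x=np.nonzero(m); p=onz(a,np.c_[x,y],.22); w=np.c_[(p[:,:2]-O)@X,(p[:,:2]-O)@Y]; k=(abs(w[:,0])<.04)&(abs(w[:,1])<.02); ys.append(w[k,1].mean())
print("scene arm y",np.round(np.array(ys)*1000,1),k.sum())
E
```

```text
time_s: 14.1
tcp_pos: [0.5059, 0.1432, 0.2145]
eef_rot: [180.0, -0.0, -108.7]
contact_force: [0.3, 0.9, 0.2]
gripper_width: 0.087
gripper_force: 0.0
[ 37.2   7.  -19.1  -0.  -64.  -55.9] [0.5058924  0.14317629 0.21449294] [ 1.79990602e+02 -1.02240751e-02 -1.08734021e+02]
215.5 ((320.5, 383.0), (22.0, 11.0), 90.0) [[0.5416, 0.2411, 0.115], [0.5334, 0.2439, 0.115], [0.5399, 0.2635, 0.115], [0.5483, 0.2607, 0.115]] [[0.5408 0.2522 0.115 ]]
686.5 ((317.41009521484375, 245.03302001953125), (64.30381774902344, 12.933455467224121), 88.26429748535156) [[0.5036, 0.1191, 0.115], [0.4951, 0.1217, 0.115], [0.5088, 0.1673, 0.115], [0.5178, 0.1646, 0.115]] [[0.5062 0.1426 0.115 ]]
side arm y [15.4 14.  10.2  4.5  5.4  6.4 14.9 18.7]
scene arm y [5.2 3.3 1.2 0.6 1.4 4.3 5.3 5.1] 88
```

View pics/wr.png

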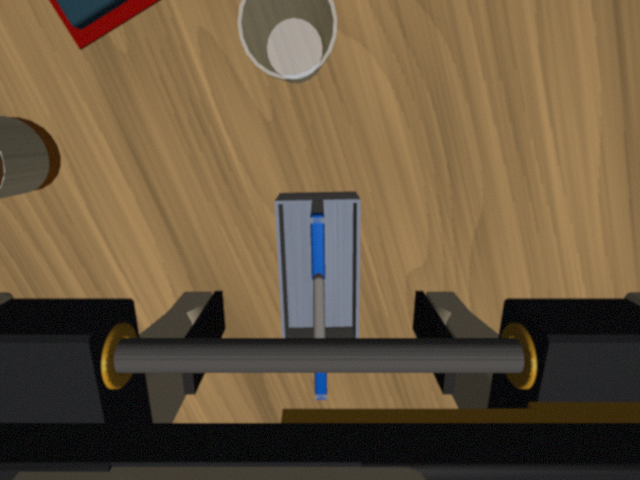

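The wrist view shows the near blue bar at (317,245), right under the tool, at (0.506,0.143). The basket's yaw is about -17.5°. I descend and grip.

```bash
python3 -m crank '[{"xyz":[0,0,1],"delta_rot":[0,0,-1.2],"claw":0},{"xyz":[0,0,2.2],"delta_rot":[0,0,-1.2],"claw":0},{"xyz":[0,0,3.4],"delta_rot":[0,0,-1.2],"claw":0},{"xyz":[0,0,4.05],"delta_rot":[0,0,-1.2],"claw":0.2},{"xyz":[0,0,4.05],"delta_rot":[0,0,-1.2],"claw":0.6},{"xyz":[0,0,4.05],"delta_rot":[0,0,-1.2],"claw":0.8},{"xyz":[0,0,4.05],"delta_rot":[0,0,-1.2],"claw":1},{"xyz":[0,0,4.05],"delta_rot":[0,0,-1.2],"claw":1},{"xyz":[0,0,4.05],"delta_rot":[0,0,-1.2],"claw":1},{"xyz":[0,0,4.05],"delta_rot":[0,0,-1.2],"claw":1},{"xyz":[0,0,4.05],"delta_rot":[0,0,-1.2],"claw":1},{"xyz":[0,0,4.05],"delta_rot":[0,0,-1.2],"claw":1}]' 60
```

```text
time_s: 16.45
tcp_pos: [0.5061, 0.1434, 0.0931]
eef_rot: [-180.0, -0.0, -107.5]
contact_force: [1.3, -0.3, -1.4]
gripper_width: 0.0095
gripper_force: 60.0
```

```bash
python3 -m crank '[{"xyz":[0,0,-0.3],"delta_rot":[0,0,0],"claw":1},{"xyz":[0,0,-1],"delta_rot":[0,0,0],"claw":1},{"xyz":[0,0,-2],"delta_rot":[0,0,0],"claw":1},{"xyz":[0.3,0,-3],"delta_rot":[0,0,0],"claw":1},{"xyz":[0.9,0,-3.6],"delta_rot":[0,0,-2],"claw":1},{"xyz":[1.8,0,-3.83],"delta_rot":[0,0,-4],"claw":1},{"xyz":[2.8,0,-3.83],"delta_rot":[0,0,-6],"claw":1},{"xyz":[3.9,0.3,-3.83],"delta_rot":[0,0,-8],"claw":1},{"xyz":[5,0.4,-3.83],"delta_rot":[0,0,-10],"claw":1},{"xyz":[6.1,0.5,-3.83],"delta_rot":[0,0,-12],"claw":1},{"xyz":[7.2,0.4,-3.83],"delta_rot":[0,0,-14],"claw":1},{"xyz":[8.3,0.3,-3.83],"delta_rot":[0,0,-16],"claw":1},{"xyz":[9.4,0.2,-3.83],"delta_rot":[0,0,-18],"claw":1},{"xyz":[10.5,0.1,-3.83],"delta_rot":[0,0,-20],"claw":1},{"xyz":[11.5,0,-3.83],"delta_rot":[0,0,-22],"claw":1},{"xyz":[12.4,0,-3.83],"delta_rot":[0,0,-24],"claw":1},{"xyz":[13.1,0,-3.83],"delta_rot":[0,0,-25],"claw":1},{"xyz":[13.6,0,-3.83],"delta_rot":[0,0,-26],"claw":1},{"xyz":[13.73,0,-3.83],"delta_rot":[0,0,-26.1],"claw":1},{"xyz":[13.73,0,-3.83],"delta_rot":[0,0,-26.1],"claw":1}]'
python3 - <<'E'
from h import *
import pickle
s=r.get_state(); print(s["joints"].round(1),instand(s["tcp_pos"]),s["eef_rot"],s["gripper_width"],s["contact_force"],s["moment"])
C={n:optics.capture(n) for n in("scene","side")}; pickle.dump(C,open("c2.pkl","wb"))
W=lambda a,b,z:[*(O+X*a/1000+Y*b/1000),z]
t=instand(s["tcp_pos"])
for n in C: print(n,"apex pred",proj(C[n],W(t[0],t[1]+55,.267)),"bar l",proj(C[n],W(t[0],t[1]+110,.227)),blobs(C[n],(108,120,40),(128,255,255)))
cr=lambda n,x,y:cv2.resize(C[n]["img"][y:y+200,x:x+133],(400,600),interpolation=cv2.INTER_CUBIC)
cv2.imwrite("pics/s.png",np.hstack([cr("scene",170,190),cr("side",190,210)]))
E
```

```text
time_s: 18.95
tcp_pos: [0.3823, -0.2494, 0.2081]
eef_rot: [-180.0, 0.0, -81.4]
contact_force: [-0.4, 0.1, -3.1]
gripper_width: 0.0095
gripper_force: 60.0
[ -8.3   0.3 -27.2  -0.  -62.5  16.9] [-131.   -52.4  208.1] [-1.79992548e+02  5.18384985e-03 -8.14123649e+01] 0.009514783442723985 [-0.42553135  0.06015229 -3.13551859] [-0.05539124 -0.04779811 -0.0086706 ]
scene apex pred [215.  243.3] bar l [227.1 239.9] [([354.2, 46.0], [338, 28, 38, 40, 941]), ([323.0, 48.1], [320, 41, 7, 16, 97]), ([227.2, 240.0], [224, 236, 8, 9, 32]), ([204.1, 270.0], [202, 267, 5, 7, 24])]
side apex pred [223.9 306.7] bar l [218.3 298.8] [([48.1, 49.2], [38, 29, 18, 36, 243]), ([29.5, 55.7], [23, 54, 12, 5, 32]), ([235.7, 339.9], [232, 334, 8, 13, 49])]
```

View pics/s.png

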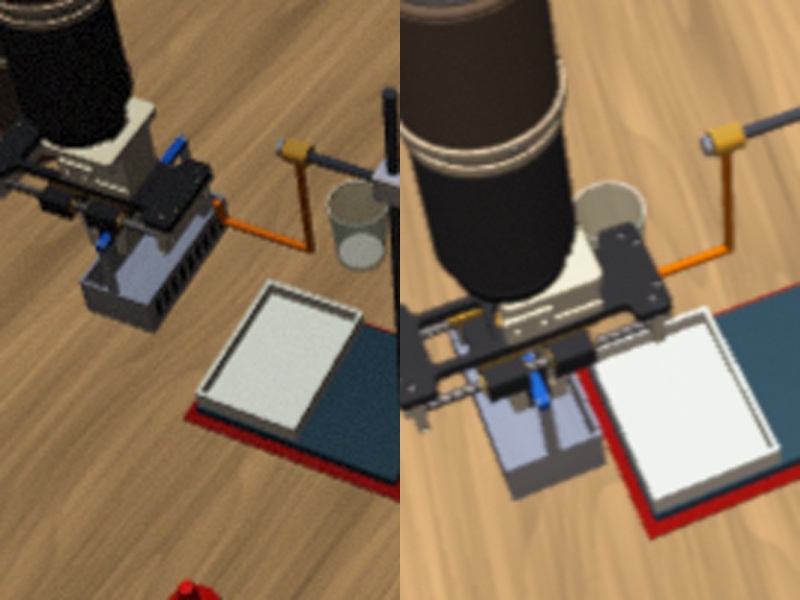

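The basket hangs level: the far bar is at (227.2,240.0) in scene, exactly as predicted with no droop. The hook is straight ahead, so I insert along the stand's +x.

```bash
python3 -m crank '[{"xyz":[0.05,-0.2,0],"delta_rot":[0,0,0],"claw":1},{"xyz":[0.07,-0.5,0],"delta_rot":[0,0,0],"claw":1},{"xyz":[0.07,-0.9,0],"delta_rot":[0,0,0],"claw":1},{"xyz":[0.07,-1.3,0],"delta_rot":[0,0,0],"claw":1},{"xyz":[0.07,-1.7,0],"delta_rot":[0,0,0],"claw":1},{"xyz":[0.07,-2.1,0],"delta_rot":[0,0,0],"claw":1},{"xyz":[0.07,-2.5,0],"delta_rot":[0,0,0],"claw":1},{"xyz":[0.07,-2.9,0],"delta_rot":[0,0,0],"claw":1},{"xyz":[0.07,-3.2,0],"delta_rot":[0,0,0],"claw":1},{"xyz":[0.07,-3.5,0],"delta_rot":[0,0,0],"claw":1},{"xyz":[0.07,-3.75,0],"delta_rot":[0,0,0],"claw":1},{"xyz":[0.07,-3.9,0],"delta_rot":[0,0,0],"claw":1},{"xyz":[0.07,-3.97,0],"delta_rot":[0,0,0],"claw":1},{"xyz":[0.07,-3.97,0],"delta_rot":[0,0,0],"claw":1},{"xyz":[0.07,-3.97,0],"delta_rot":[0,0,0],"claw":1}]'
python3 - <<'E'
from h import *
import pickle
s=r.get_state(); print(instand(s["tcp_pos"]),s["contact_force"])
C={n:optics.capture(n) for n in("scene","side")}
cr=lambda n,x,y:cv2.resize(C[n]["img"][y:y+150,x:x+100],(400,600),interpolation=cv2.INTER_CUBIC)
cv2.imwrite("pics/s2.png",np.hstack([cr("scene",215,195),cr("side",235,230)]))
E
```

```text
time_s: 20.92
tcp_pos: [0.5003, -0.2337, 0.208]
eef_rot: [180.0, 0.0, -81.4]
contact_force: [0.4, -0.6, -2.8]
gripper_width: 0.0095
gripper_force: 60.0
[-12.  -54.5 208. ] [ 0.40757124 -0.64278701 -2.77098201]
```

View pics/s2.png

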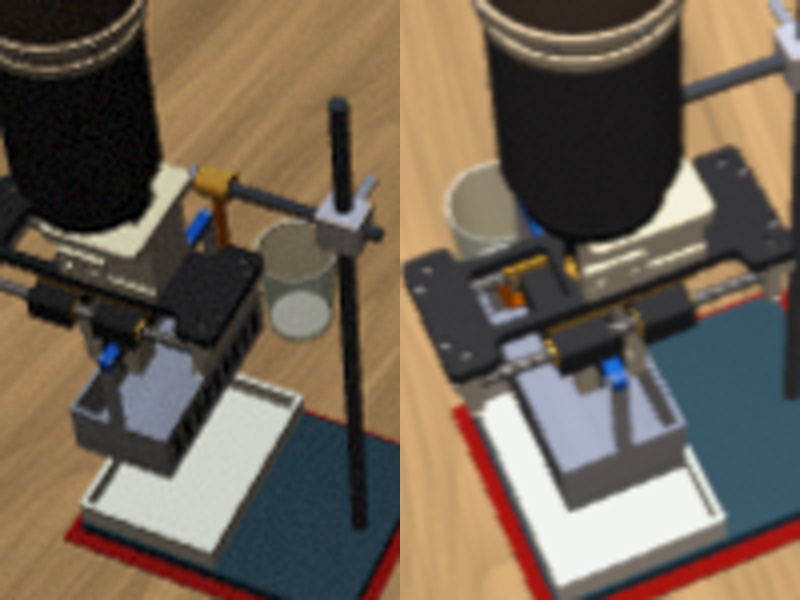

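The hook tip shows through the gripper frame (crop (510,290)) on the robot's side of the handle, so the arm passes through the handle. I lower.

```bash
python3 -m crank '[{"xyz":[0,0,0.15],"delta_rot":[0,0,0],"claw":1},{"xyz":[0,0,0.35],"delta_rot":[0,0,0],"claw":1},{"xyz":[0,0,0.55],"delta_rot":[0,0,0],"claw":1},{"xyz":[0,0,0.75],"delta_rot":[0,0,0],"claw":1},{"xyz":[0,0,0.9],"delta_rot":[0,0,0],"claw":1},{"xyz":[0,0,1],"delta_rot":[0,0,0],"claw":1},{"xyz":[0,0,1],"delta_rot":[0,0,0],"claw":1},{"xyz":[0,0,1],"delta_rot":[0,0,0],"claw":1}]'; python3 -m crank '[{"xyz":[0,0,0.03],"delta_rot":[0,0,0],"claw":1},{"xyz":[0,0,0.06],"delta_rot":[0,0,0],"claw":1},{"xyz":[0,0,0.06],"delta_rot":[0,0,0],"claw":1}]'
```

```text
time_s: 22.02
tcp_pos: [0.5006, -0.2337, 0.1782]
eef_rot: [-180.0, -0.0, -81.4]
contact_force: [0.2, 0.2, -1.6]
gripper_width: 0.0091
gripper_force: 60.0
time_s: 22.4
tcp_pos: [0.5004, -0.2336, 0.1761]
eef_rot: [180.0, 0.0, -81.4]
contact_force: [-0.6, 0.5, -1.8]
gripper_width: 0.0092
gripper_force: 60.0
```

```bash
for i in 1 2; do python3 -m crank '[{"xyz":[0,0,0.04],"delta_rot":[0,0,0],"claw":1},{"xyz":[0,0,0.04],"delta_rot":[0,0,0],"claw":1},{"xyz":[0,0,0.04],"delta_rot":[0,0,0],"claw":1}]' | grep -E "pos|contact"; done
python3 - <<'E'
from h import *
f=[]
for i in range(4): optics.capture("side"); f.append(r.get_state()["contact_force"])
print(np.mean(f,0))
E
```

```text
tcp_pos: [0.5005, -0.2337, 0.175]
contact_force: [-1.0, -0.2, -2.0]
tcp_pos: [0.5006, -0.2337, 0.1739]
contact_force: [0.5, 0.3, -1.7]
[ 0.62336135 -0.24849347 -0.9798779 ]
```

```bash
for i in 1 2; do python3 -m crank '[{"xyz":[0,0,0.04],"delta_rot":[0,0,0],"claw":1},{"xyz":[0,0,0.04],"delta_rot":[0,0,0],"claw":1}]' | grep -E "pos"; python3 - <<'E'
from h import *
f=[];g=[]
for i in range(5): optics.capture("side"); s=r.get_state(); f.append(s["contact_force"]);g.append(s["moment"])
print(np.mean(f,0).round(2),np.mean(g,0).round(3))
c=optics.capture("scene"); print(blobs(c,(108,120,40),(128,255,255)))
W=lambda a,b,z:[*(O+X*a/1000+Y*b/1000),z]
t=instand(s["tcp_pos"]); print(t,"bar l level",proj(c,W(t[0],t[1]+110,t[2]/1000+.019)),proj(c,W(t[0],t[1]+110,t[2]/1000+.025)))
E
done
```

```text
tcp_pos: [0.5008, -0.2338, 0.1729]
[-0.33 -0.06  2.17] [ 0.208  0.018 -0.002]
[([355.7, 46.6], [338, 28, 39, 40, 1090]), ([323.0, 48.1], [320, 41, 7, 16, 97]), ([265.1, 259.1], [263, 255, 6, 9, 25]), ([243.6, 291.9], [242, 289, 5, 7, 24])]
[-11.6 -54.6 172.8] bar l level [264.5 260.2] [264.4 258.9]
tcp_pos: [0.5009, -0.2338, 0.1719]
[-0.65  0.06  5.79] [0.366 0.174 0.023]
[([355.7, 46.6], [338, 28, 38, 40, 1092]), ([323.1, 48.1], [320, 41, 7, 16, 96]), ([264.9, 259.1], [263, 255, 6, 10, 28]), ([244.0, 291.6], [242, 289, 5, 7, 21])]
[-11.5 -54.7 171.9] bar l level [264.6 260.5] [264.4 259.1]
```

Contact comes at TCP z≈0.1735, as expected. I back off 1 mm, soften the grip and open.

```bash
python3 -m crank '[{"xyz":[0,0,-0.03],"delta_rot":[0,0,0],"claw":1},{"xyz":[0,0,-0.04],"delta_rot":[0,0,0],"claw":1},{"xyz":[0,0,-0.04],"delta_rot":[0,0,0],"claw":1}]' 5 | grep -E "force"; python3 -m crank '[{"xyz":[0,0,0],"delta_rot":[0,0,0],"claw":0.85},{"xyz":[0,0,0],"delta_rot":[0,0,0],"claw":0.8},{"xyz":[0,0,0],"delta_rot":[0,0,0],"claw":0.7},{"xyz":[0,0,0],"delta_rot":[0,0,0],"claw":0.6},{"xyz":[0,0,0],"delta_rot":[0,0,0],"claw":0.5},{"xyz":[0,0,0],"delta_rot":[0,0,0],"claw":0.5}]'
python3 - <<'E'
from h import *
for i in range(12):
    c=optics.capture("scene"); print([b[0] for b in blobs(c,(108,120,40),(128,255,255))][2:])
E
```

```text
contact_force: [0.1, -0.5, -0.2]
gripper_force: 5.0
time_s: 25.58
tcp_pos: [0.5005, -0.2336, 0.1726]
eef_rot: [-180.0, -0.0, -81.4]
contact_force: [0.1, 0.0, 0.8]
gripper_width: 0.043
gripper_force: 0.0
[[265.3, 258.8], [244.0, 290.8]]
[[265.4, 258.6], [243.8, 291.3]]
[[265.1, 259.0], [244.6, 289.9]]
[[265.4, 258.6], [243.9, 290.8]]
[[265.4, 258.7], [243.7, 291.1]]
[[265.4, 258.7], [244.0, 291.2]]
[[265.4, 258.7], [243.8, 291.0]]
[[265.4, 258.7], [244.0, 290.9]]
[[265.3, 258.7], [243.6, 291.1]]
[[265.3, 258.7], [244.6, 289.9]]
[[265.3, 259.0], [243.8, 291.1]]
[[265.3, 258.8], [243.8, 290.9]]
```

The basket hangs still. I raise the fingers clear and withdraw sideways (stand -y), then back towards the robot.

```bash
python3 -m crank '[{"xyz":[0,0,-0.2],"delta_rot":[0,0,0],"claw":0.5},{"xyz":[0,0,-0.5],"delta_rot":[0,0,0],"claw":0.5},{"xyz":[0,0,-0.9],"delta_rot":[0,0,0],"claw":0.5},{"xyz":[0.1,0,-1.3],"delta_rot":[0,0,0],"claw":0.5},{"xyz":[0.6,0,-1.5],"delta_rot":[0,0,0],"claw":0.5},{"xyz":[1.4,0,-1.6],"delta_rot":[0,0,0],"claw":0.5},{"xyz":[2.4,0,-1.8],"delta_rot":[0,0,0],"claw":0.5},{"xyz":[3.4,0.5,-2],"delta_rot":[0,0,0],"claw":0.5},{"xyz":[4,1,-2],"delta_rot":[0,0,0],"claw":0.5},{"xyz":[4,1,-2],"delta_rot":[0,0,0],"claw":0.5},{"xyz":[4,1,-2],"delta_rot":[0,0,0],"claw":0.5},{"xyz":[4,1,-2],"delta_rot":[0,0,0],"claw":0.5}]'
python3 - <<'E'
from h import *
import time
for i in range(12):
    c=optics.capture("scene"); print([b[0] for b in blobs(c,(108,120,40),(128,255,255))][2:])
C={n:optics.capture(n) for n in("scene","side")}
cr=lambda n,x,y:cv2.resize(C[n]["img"][y:y+150,x:x+100],(400,600),interpolation=cv2.INTER_CUBIC)
cv2.imwrite("pics/s3.png",np.hstack([cr("scene",215,195),cr("side",235,230)]))
E
```

```text
time_s: 27.68
tcp_pos: [0.4891, -0.3565, 0.2326]
eef_rot: [-180.0, 0.0, -81.3]
contact_force: [-0.1, -0.3, -0.2]
gripper_width: 0.0436
gripper_force: 0.0
[[264.6, 259.8], [248.5, 284.4]]
[[264.4, 260.1], [248.7, 284.6]]
[[264.5, 259.9], [248.9, 283.8]]
[[264.5, 259.9], [248.7, 284.4]]
[[264.6, 259.9], [248.7, 284.0]]
[[264.6, 259.7], [248.7, 284.2]]
[[264.1, 260.6], [248.8, 284.2]]
[[264.2, 260.4], [248.7, 284.3]]
[[264.4, 260.2], [248.6, 284.1]]
[[264.5, 260.1], [248.6, 284.0]]
[[264.3, 260.3], [248.4, 284.7]]
[[264.1, 260.6], [248.4, 284.7]]
```

View pics/s3.png

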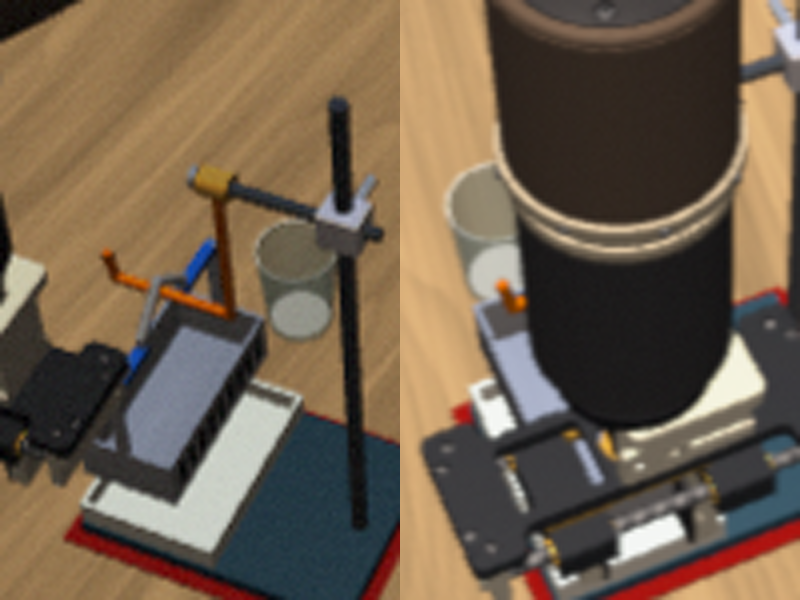

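The basket's peak sits on the hook arm (crop (175,285)), level over the tray and clear of the gripper. I let the slight sway settle, check and hand in.

```bash
python3 -m crank '[{"xyz":[0.5,0.3,-0.3],"delta_rot":[0,0,0],"claw":0.5},{"xyz":[1,0.6,-0.6],"delta_rot":[0,0,0],"claw":0.5},{"xyz":[1,0.6,-0.6],"delta_rot":[0,0,0],"claw":0.5},{"xyz":[1,0.6,-0.6],"delta_rot":[0,0,0],"claw":0.5},{"xyz":[1,0.6,-0.6],"delta_rot":[0,0,0],"claw":0.5},{"xyz":[1,0.6,-0.6],"delta_rot":[0,0,0],"claw":0.5},{"xyz":[1,0.6,-0.6],"delta_rot":[0,0,0],"claw":0.5},{"xyz":[1,0.6,-0.6],"delta_rot":[0,0,0],"claw":0.5},{"xyz":[1,0.6,-0.6],"delta_rot":[0,0,0],"claw":0.5},{"xyz":[1,0.6,-0.6],"delta_rot":[0,0,0],"claw":0.5},{"xyz":[1,0.6,-0.6],"delta_rot":[0,0,0],"claw":0.5},{"xyz":[1,0.6,-0.6],"delta_rot":[0,0,0],"claw":0.5},{"xyz":[1,0.6,-0.6],"delta_rot":[0,0,0],"claw":0.5},{"xyz":[1,0.6,-0.6],"delta_rot":[0,0,0],"claw":0.5}]' | grep -E "time|contact"
python3 - <<'E'
from h import *
p=np.array([[b[0] for b in blobs(optics.capture("scene"),(108,120,40),(128,255,255)) if b[0][1]>200][0] for i in range(14)])
print(np.ptp(p,axis=0)); 
if np.ptp(p,axis=0).max()<2: print(job.close_job())
E
```

```text
time_s: 30.12
contact_force: [-0.3, -0.8, 0.1]
[0.6 1. ]
the job is handed in; nothing more can be done
None
```

I steadied the hook and let it go, then hung the basket on it by the handle's peak, level and almost still over the drip tray with the gripper clear. I handed the job in at about 31 s of the 72 s; no verdict came back, and I didn't measure the loose glassware afterwards.

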